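# Lock a tray on the platform shaker with the spring clip and start it

### The arm

A 6-joint arm with a two-finger parallel gripper is mounted at the origin on a cart in front of the work surface, level with it; the furniture and walls round the work are solid. World frame = base frame: x ahead of the robot, y to its left, z up, the work surface at z = 0. Lengths are in mm, angles in rad, forces in N, time in s.
With the tool pointing down it reaches from about 350 to 975 mm from the base axis. Payload 7.1 kg.
Tool frame: the origin (TCP) lies between the finger pads; the fingertips stand 17 mm ahead of it and the grasp point (between the pads) lies 2 mm behind it; z points along the fingers, y is the line along which they close (so a half turn about z gives the same grasp; the last joint's range is limited). The gripper opens to 88 mm and grips with 3 to 60 N. Pads are 20 mm wide; open, the fingers measure 115 mm over their backs; the gripper's body (75 mm by 178 mm) begins 61 mm behind the grasp point.
Start: joints at [-1.337, 0.423, 1.63, -0, 1.089, -0.019], TCP at [156.341, -605.113, 239.675] pointing down, gripper open.
Joint ranges: [-3, 3], [-0.9, 2.11], [0.09, 2.58], [-1.31, 4.45], [0.11, 2.69], [-2.54, 2.54]. Speed limits (rad/s): [2.39, 2.39, 3.01, 3.14, 3.14, 3.14].

### API

Orientations are given as a rotation vector (axis times angle).
In Python, from workcell import ctrl gives the robot as it stands.
- The arm moves only by the shell command python3 jog.py 'ROWS' [OPENING]. ROWS is a JSON list of rows, 1 to 5 of them, each of 6 numbers: dx, dy, dz in mm, then a rotation vector rx, ry, rz in rad; each row shifts and turns the commanded pose from where the row before left it, along the tool's axes as they then stand; what a row does not reach is not made up. A row lasts 1/12 s, in which the tool goes at most 41.7 mm and 0.125 rad, less where a joint would pass 70% of its speed; a pose out of reach is approached as far as the arm can. OPENING is the finger opening in mm, set as the command begins (- or left out keeps the last). The fingers move at their own pace and stop on an object; the grip force is fixed at half the most. Time passes only in rows, so rows that do not move let the fingers close. It prints the time, the measured TCP pose, the force, the opening and the grip force at its end.
- ctrl.get_obs(): the state, without advancing time (a new reading comes with each control period).
- ctrl.get_image(name): name is "scene" or "top"; returns a dict with "img" (400x640x3 uint8, red, green, blue), "fx", "fy", "cx", "cy" (pixels), "R" (3x3) and "t" (3): a world point X has camera coordinates R X + t. Camera axes: x right, y down, z forward; pixel columns grow to the right and rows downward; lengths in mm; the calibration is good to about 2 mm. A picture is of the moment at which its call begins. There is no depth.
- ctrl.close_job(): hands the job in; it is judged then, once.
The state is a dict: "t": time; "qpos": joint angles; "qvel": joint speeds; "joint_torque": joint torques, N m; "ee_pos": TCP position; "orientation": TCP orientation; "ft_force": force on the tool from outside, world axes, zero at the start; "moment": the same for the moment, N m; "width": finger opening in mm; "grasp_force": force on a finger pad.
Only numpy, scipy, OpenCV 4.12 (cv2) and the standard library are available. Lean on these libraries where they do the work, as an engineer would, in place of code of your own. Each camera call takes 0.05 s, during which the arm holds its last target. There are 200 camera calls.

### The job

Put the blue tray upright into the nest on the shaker's platform, then swing the steel hold-down bar all the way down over it so that its end plate drops round the stud. Then slide the orange-handled spring clip, open side first, sideways along the top of the end plate onto the stud's groove until it snaps fully home, let go of it, and only then flip the red switch all the way over to start the shaker. Leave the green-capped pot, the tape roll and the red marker where they are.

Things in the scene. Friction and masses are not known exactly. Their poses are not given: they have to be found in the camera images.
- shaker: White platform shaker with aluminium top, fixed on the bench; base 140 mm (x) by 290 mm (y), with a switch console on the front (x = -160 to -70, y = 15 to 85 mm, 35 high). Origin: on the bench under the nest's centre; x points away from its front, y to the left seen from the front, z up. Platform top at z = 45. On x = 0: bar hinge at y = +95, nest at 0, stud at -105 mm.
- nest (a point): Centre of the nest, on the platform top (45 mm over the bench), axes as the shaker's. Black corner stops 12 mm high bound 64 mm (x) by 122 mm (y); the long sides are open between y = -38 and +38 mm. The tray stands between the stops, long side along the shaker's y, either way round.
- groove (a point): Foot of the groove on the axis of the fixed upright steel stud, 98 mm over the bench: level with the top of the end plate when the bar is closed. The groove is the neck, 18 mm in diameter, from here to 11 mm above; over it is a head 26 mm in diameter, 10 mm high. Axes as the shaker's.
- bar (a joint): Angle (rad) of the steel hold-down bar: 0 = closed (level over nest and stud), 1.57 = straight up, limit 1.65. Stiff hinge (0.45 N m): stays where left. Bar 26 mm wide, 8 mm thick, 234 mm long from the hinge. Its last 68 mm are an end plate, 72 mm wide, with a 28 mm square hole for the stud. Closed, its top is 98 mm over the bench, its rubber strip 1.5 mm over the tray.
- bar_end (a point): Point on the bar's upper face (turned to the shaker's +y when the bar stands up), on its centre line, 166 mm from the hinge axis, where the end plate begins: a place to push it down. From here to the hole are 20 mm of solid plate.
- tray: Blue open rectangular tray, 58 mm (its x) by 116 mm (its y) over the rim, 41 mm high, 40 g; walls 54 by 112 mm below the rim. Loose on the bench. Origin: centre of the underside, z up. Grasp it across the 58 mm.
- clip: Spring clip, 84 mm long, 40 wide, about 100 g, flat on the bench: 6 mm thick steel fork and orange grip. x points out of the open mouth, z up. Origin: underside, centre of the seat, where the neck sits (within 3 mm) when home. The mouth (28 mm wide, at x = 22) narrows to lips 13 mm apart at x = 9.5 mm; 10 to 15 N pushes them over the 18 mm neck, then they close behind it.
- clip_grip (a point): Centre of the clip's orange upright grip, 42 mm behind the clip's origin (at x = -42 mm) and 28 mm above its underside. The grip is 34 mm long (clip x), 14 mm thick (clip y) and rises from 6 to 42 mm above the underside; nothing stands beside it.
- switch (a joint): Angle (rad) of the switch lever: 0 = off, leaning to the shaker's front (-x); 1.0 = on, leaning to its +x. It stays where it is left and turns with a light push (about 2 N at the knob).
- switch_tip (a point): Centre of the lever's red ball, 26 mm in diameter, on the console. The ball stands about 97 mm over the bench when off or on (102 mm half way) and swings 43 mm along the shaker's +x, on a radius of 45 mm, from off to on. The lever's housing, 70 mm (x) by 50 mm (y), is 60 mm high over the bench, its round hub 70 mm.
- pot: Small white pot with a green cap, 46 mm in diameter, 72 mm high; bystander. Origin: centre of its underside.
- tape: Roll of cream label tape lying flat, 64 mm in diameter, 19 mm high; bystander. Origin: centre of its underside.
- marker: Red-capped marker pen lying on the bench, 135 mm long, 12 mm thick; bystander. Origin: middle of its underside.
- bar_hinge (a point): Middle of the bar's hinge axis (along the shaker's x), 94 mm over the bench, between two posts. The bar swings about it: opening lifts its end up and towards the shaker's +y. The hole's centre is 200 mm from this axis.

How it is judged (in metres and radians):
On the way, in this order (a step that is already met when the one before it is completed fails the run):
1. the tray stands upright in the nest, released (horizontal distance between tray and nest below 0.01 m and z of tray in the frame of nest between -0.003 and 0.005 m and angle between tray's own z axis and vertical below 0.08 rad and angle between the y axis of tray and the y axis of shaker, either way round below 0.2 rad and contact force between the fingers and tray below 0.3 N), for 0.2 s.
2. the hold-down bar is fully closed over the tray (horizontal distance between tray and nest below 0.01 m and z of tray in the frame of nest between -0.003 and 0.005 m and angle between tray's own z axis and vertical below 0.08 rad and angle between the y axis of tray and the y axis of shaker, either way round below 0.2 rad and value of joint bar below 0.06 rad), for 0.2 s.
3. the clip is home on the stud's groove, released (value of joint bar below 0.06 rad and horizontal distance between clip and groove below 0.007 m and z of clip in the frame of groove between -0.003 and 0.006 m and angle between clip's own z axis and vertical below 0.2 rad and contact force between the fingers and clip below 0.3 N), for 0.2 s.
4. the switch is flipped on (value of joint bar below 0.06 rad and value of joint switch above 0.85 rad and horizontal distance between clip and groove below 0.007 m and z of clip in the frame of groove between -0.003 and 0.006 m and angle between clip's own z axis and vertical below 0.2 rad), for 0.2 s.
At the end, for the whole second after the job is handed in: Tray upright in the nest (within 10 mm, 0.2 rad; tilt under 0.08 rad), bar closed (under 0.06 rad), clip in the groove, its seat within 7 mm of the stud's axis and tilted under 0.2 rad, switch past 0.85 rad, tray and clip at rest (all of step 4 and horizontal distance between tray and nest below 0.01 m and z of tray in the frame of nest between -0.003 and 0.005 m and angle between tray's own z axis and vertical below 0.08 rad and angle between the y axis of tray and the y axis of shaker, either way round below 0.2 rad and linear speed of each of tray, clip below 0.02 m/s and angular speed of each of tray, clip below 0.2 rad/s); the robot touches nothing.
It fails at once if a bystander (pot, tape roll, marker) is moved by more than 40 mm or the pot is tipped over (distance of any of pot, tape, marker from where it was at the start of the episode above 0.04 m or angle between pot's own z axis and vertical above 0.6 rad).
It also fails if it takes over 67 s, if anything falls off the work surface, if the arm or the gripper's body presses on something with over 40 N, if the wrist force passes 120 N, or if a joint passes its speed limit or range.

## Working session

There is one attempt and no reset: what is moved stays moved. The work goes in short steps, Python scripts to look and compute and a shell command to move; the robot and the scene stay as the last step left them, time stands still between calls to the robot, and variables do not carry over. Pictures are saved under pics/ and viewed, at most 10 in all, crops included, and the job is handed in when it is done.

```bash
ls; mkdir -p pics
python3 - <<'E'
from workcell import ctrl
import cv2,numpy as np
for n in("scene","top"):
    d=ctrl.get_image(n); cv2.imwrite(f"pics/{n}0.png",d["img"][...,::-1]); print(n,d["fx"],d["cx"],d["cy"],np.round(d["R"],3).tolist(),np.round(d["t"],1))
print(ctrl.get_obs())
E
```

```text
jog.py
pics
workcell.py
scene 510.81580043102633 321.8092021322223 207.63645370897245 [[-0.469, -0.883, -0.0], [-0.694, 0.369, -0.618], [0.546, -0.29, -0.786]] [ 147.1  439.  1354.9]
top 444.7012662959328 327.48135120018236 197.4781661209402 [[-0.015, -1.0, 0.0], [-0.99, 0.014, -0.143], [0.143, -0.003, -0.99]] [ -91.2  518.9 1153.8]
{'t': 0.1, 'qpos': array([-1.33699352e+00,  4.23759136e-01,  1.63060226e+00,  2.56028411e-05,
        1.08859852e+00, -1.90224201e-02]), 'qvel': array([ 6.56232204e-04, -8.25099120e-05, -3.15630887e-03,  8.17539591e-04,
        8.36973305e-04, -2.37677595e-03]), 'joint_torque': array([-5.62761470e-04, -5.45611310e+01, -2.74324536e+01,  6.45053596e-02,
        1.87896041e-02, -2.79119575e-05]), 'ee_pos': array([ 156.24532558, -604.66381995,  238.98715879]), 'orientation': array([-3.11517589e+00, -3.95889857e-01,  1.94701529e-04]), 'ft_force': array([-0.49707705, -0.50371452, -0.1705438 ]), 'moment': array([-0.05587904, -0.00282222,  0.01586397]), 'grasp_force': 0.0, 'width': 87.79141295682743}
```

View pics/scene0.png

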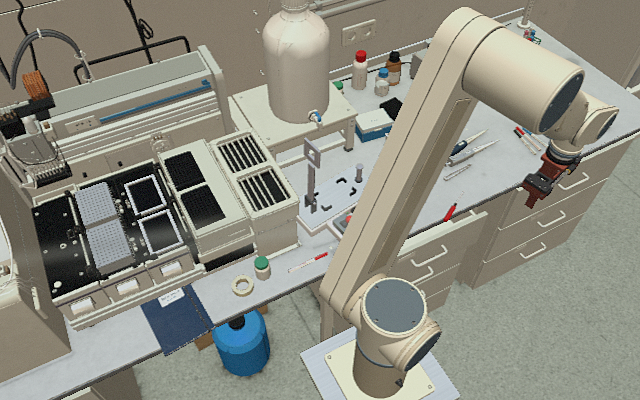

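View pics/top0.png

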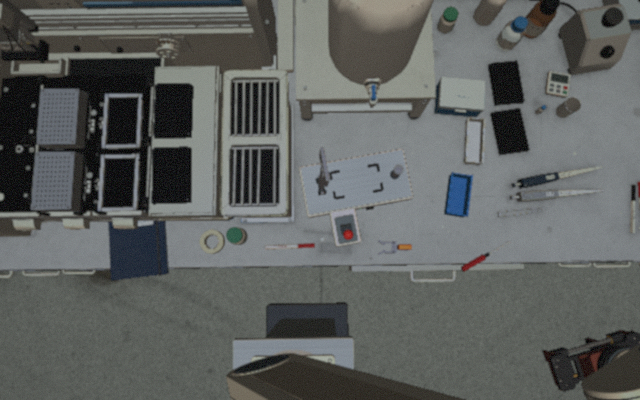

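Top view: the shaker platform is at about (355,180), the nest corners at (335-380,167-197), the stud at (396,171), the switch at (347,233), the tray at (459,195) and the clip at (395,246). The tape (212,241), pot (235,236) and marker (290,246) are on the left. In the scene view the arm hides the tray and clip.

```bash
cat > h.py <<'E'
import cv2,numpy as np
from workcell import ctrl
def ray(d,u,v):
    R=np.array(d["R"]);t=np.array(d["t"]);c=-R.T@t
    r=R.T@np.array([(u-d["cx"])/d["fx"],(v-d["cy"])/d["fy"],1.]);return c,r/np.linalg.norm(r)
def plane(d,u,v,z):
    c,r=ray(d,u,v);return c+r*(z-c[2])/r[2]
def tri(d1,p1,d2,p2):
    A=np.zeros((3,3));b=np.zeros(3);L=[]
    for d,p in((d1,p1),(d2,p2)):
        c,r=ray(d,*p);M=np.eye(3)-np.outer(r,r);A+=M;b+=M@c;L.append((c,r))
    X=np.linalg.solve(A,b);return X,[float(np.linalg.norm(np.cross(X-c,r))) for c,r in L]
def proj(d,X):
    p=np.array(d["R"])@X+d["t"];return np.array([d["fx"]*p[0]/p[2]+d["cx"],d["fy"]*p[1]/p[2]+d["cy"]])
E
python3 - <<'E'
import cv2
a=cv2.imread("pics/top0.png")[135:275,295:495]
cv2.imwrite("pics/topc.png",cv2.resize(a,None,fx=4,fy=4,interpolation=cv2.INTER_CUBIC))
E
```

```text
(no output)
```

View pics/topc.png

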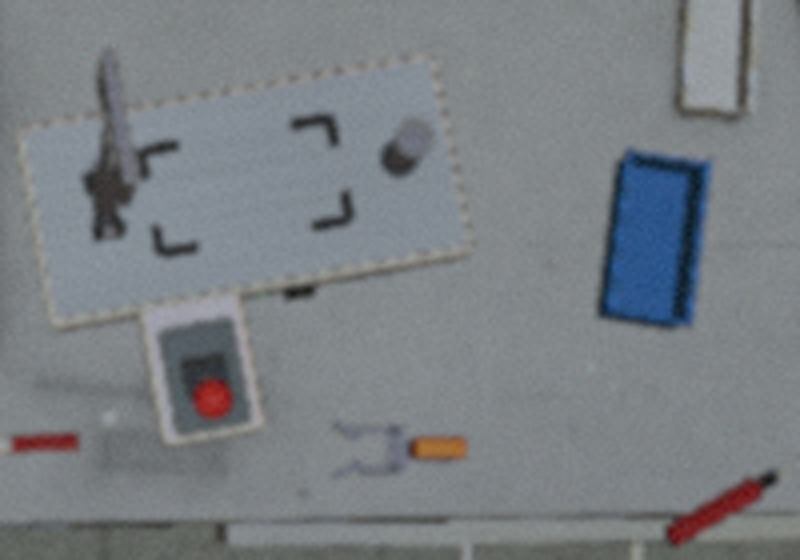

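```bash
python3 jog.py '[[0,0,-20,0,0,0],[0,0,-20,0,0,0]]'
```

```text
t: 0.27
ee_pos: [156.1, -604.0, 278.3]
orientation: [-3.112, -0.396, 0.001]
ft_force: [0.4, -0.6, 1.1]
width: 88.0
grasp_force: 0.0
```
Nice. Clip mouth pointing +y world (image left), grip to the right. Clip z up.

The enlarged top view shows the clip mouth facing left with the orange grip at full-image (404,247), the tray centre near (459,195) and the stud head near (397,168). The arm blocks the scene camera, so I'll measure from the top view and plan a move out of the way.

Add to h.py:
```python
from scipy.spatial.transform import Rotation as Ro
def go(target,yaw=None,Rt=None):
    """remaining move in tool axes; yaw = heading of tool y axis (mod pi), tool down"""
    o=ctrl.get_obs();R0=Ro.from_rotvec(o["orientation"])
    d=R0.inv().apply(np.array(target)-o["ee_pos"]);r=None
    if yaw is not None:
        c=[]
        for k in(-1,0,1,2):
            a=yaw+k*np.pi;y=np.array([np.cos(a),np.sin(a),0]);z=np.array([0,0,-1.]);x=np.cross(y,z)
            rv=(R0.inv()*Ro.from_matrix(np.c_[x,y,z])).as_rotvec();c.append(rv)
        r=min(c,key=np.linalg.norm)
    print("at",o["ee_pos"].round(1),"q6 %.2f"%o["qpos"][5],"tool d",d.round(1),"rot",None if r is None else r.round(3),"tilt",R0.as_matrix()[:,2].round(3))
```

Run:
```python
from h import *
d=ctrl.get_image("top");s=ctrl.get_image("scene")
for n in (d,s): print((-np.array(n["R"]).T@n["t"]).round())
f=lambda u,v,z:plane(d,u,v,z).round(0)
hsv=cv2.cvtColor(d["img"],cv2.COLOR_RGB2HSV)
def cen(lo,hi,box):
    m=cv2.inRange(hsv,lo,hi);k=np.zeros_like(m);k[box[1]:box[3],box[0]:box[2]]=1;m=m*k
    c=max(cv2.findContours(m,0,2)[0],key=cv2.contourArea);return cv2.minAreaRect(c),c
for n,lo,hi,box,z in(("tray",(100,120,60),(125,255,255),(430,150,500,230),41),("grip",(5,120,120),(20,255,255),(380,230,430,260),42),("ball",(0,180,100),(4,255,255),(335,220,360,245),97)):
    (c,w,a),k=cen(lo,hi,box);B=np.array([plane(d,*p,z)for p in cv2.boxPoints((c,w,a))])
    print(n,np.round(c,1),plane(d,*c,z).round(1),"edges",np.linalg.norm(np.diff(B[:3],axis=0),axis=1).round(1),[round(float(np.arctan2(*(B[i+1]-B[i])[1::-1])),3) for i in(0,1)])
print("stand legs",f(300,110,0),f(430,110,0),"instr edge",f(292,215,100))
print("tray corner",[f(295+x/4,135+y/4,41).tolist() for x,y in((628,150),(710,160),(602,318),(690,325))])
print("platform corners",[f(295+x/4,135+y/4,45).tolist() for x,y in((18,130),(435,58),(55,325),(470,250))])
print("bystanders",f(212,241,19),f(235,236,72),f(290,246,6))
go([-150,-500,330])
```

```text
[ 347.  -96. 1216.]
[-366.  360. 1337.]
tray [458.5 194.5] [ 520.1 -449.1   41. ] edges [111.9  58.6] [-0.181, -1.718]
grip [404.5 246.5] [ 383.9 -299.    42. ] edges [28.9  7.8] [-1.585, 3.101]
ball [347.5 234. ] [ 415.5 -147.5   97. ] edges [16.9 17.9] [-0.483, -2.05]
stand legs [775. -24.   0.] [ 770. -394.    0.] instr edge [465.  -8. 100.]
tray corner [[580.0, -435.0, 41.0], [572.0, -490.0, 41.0], [467.0, -411.0, 41.0], [461.0, -470.0, 41.0]]
platform corners [[599.0, -25.0, 45.0], [644.0, -307.0, 45.0], [467.0, -48.0, 45.0], [513.0, -325.0, 45.0]]
bystanders [407. 213.  19.] [416. 140.  72.] [391.   5.   6.]
at [ 156.7 -606.6  282.4] q6 -0.02 tool d [-270.3 -179.7  -48.4] rot None tilt [ 0.001 -0.005 -1.   ]
```

```bash
python3 jog.py '[[-33,-22,-6,0,0,0],[-33,-22,-6,0,0,0],[-33,-22,-6,0,0,0],[-33,-22,-6,0,0,0],[-33,-22,-6,0,0,0]]' >/dev/null; python3 jog.py '[[-33,-22,-6,0,0,0],[-33,-22,-6,0,0,0],[-33,-22,-6,0,0,0],[0,0,0,0,0,0]]'
python3 - <<'E'
from h import *
d=ctrl.get_image("scene");cv2.imwrite("pics/s1.png",cv2.resize(d["img"][130:260,260:460,::-1],None,fx=4,fy=4,interpolation=cv2.INTER_CUBIC))
cv2.imwrite("pics/s1full.png",d["img"][...,::-1])
E
```

```text
t: 1.12
ee_pos: [-148.4, -498.8, 327.9]
orientation: [-3.117, -0.389, 0.003]
ft_force: [-0.4, -0.7, -0.1]
width: 87.9
grasp_force: 0.0
```

View pics/s1.png

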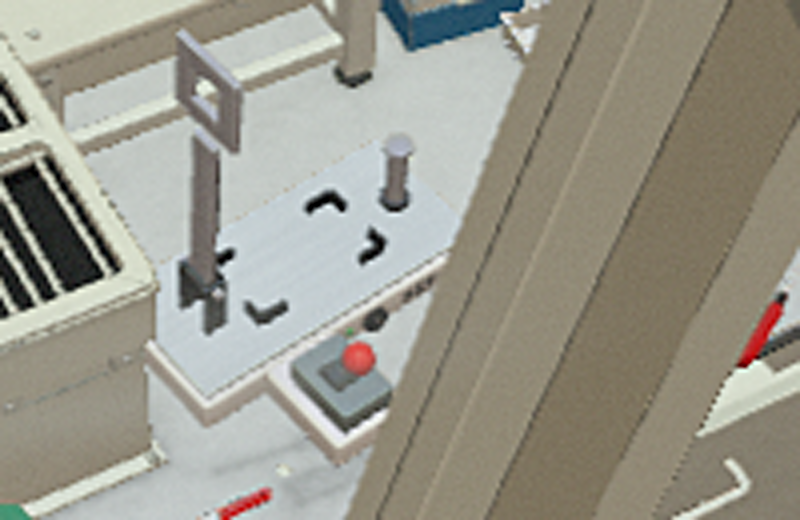

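The scene crop shows the shaker: stud top at full-image (359.5,166), ball at (350,219), the bar upright with its hole at (311,153), and the nest stops. The arm still hides the tray and clip.

Run:
```python
from h import *
d=ctrl.get_image("top");s=ctrl.get_image("scene")
def ball(i,box):
    h=cv2.cvtColor(i["img"],cv2.COLOR_RGB2HSV);m=cv2.inRange(h,(0,120,90),(6,255,255))|cv2.inRange(h,(174,120,90),(180,255,255));k=m*0;k[box[1]:box[3],box[0]:box[2]]=m[box[1]:box[3],box[0]:box[2]]
    c=max(cv2.findContours(k,0,2)[0],key=cv2.contourArea);return cv2.minEnclosingCircle(c)
a,b=ball(d,(335,220,362,250)),ball(s,(335,205,362,230));print("ball",a,b,tri(d,a[0],s,b[0]))
S,_=tri(d,(398.7,168.2),s,(359.5,166));print("stud top",S,_)
def stops(i,box):
    g=cv2.cvtColor(i["img"],cv2.COLOR_RGB2GRAY);k=np.zeros_like(g);k[box[1]:box[3],box[0]:box[2]]=(g[box[1]:box[3],box[0]:box[2]]<75)*255
    n,l,st,c=cv2.connectedComponentsWithStats(k);return [(c[j].round(1).tolist(),st[j].tolist()) for j in range(1,n) if st[j][4]>12]
for x in stops(d,(325,160,393,202)):print("top",x,plane(d,*x[0],55).round(0))
for x in stops(s,(300,170,362,215)):print("scene",x,plane(s,*x[0],55).round(0))
```

```text
ball ((347.79412841796875, 234.26470947265625), 4.801518440246582) ((349.20001220703125, 219.1999969482422), 3.8833861351013184) (array([ 414.85442023, -147.82213493,   99.43375051]), [0.3450882546507605, 0.3450882546509066])
stud top [ 579.08766118 -279.83984608  112.23666105] [0.1142413222711375, 0.11424132227108177]
top ([374.3, 165.9], [368, 164, 11, 7, 28]) [ 598. -225.   55.]
top ([332.5, 173.4], [329, 171, 10, 8, 24]) [ 579. -113.   55.]
top ([379.3, 188.5], [374, 183, 9, 9, 23]) [ 537. -236.   55.]
top ([337.4, 196.3], [334, 192, 10, 7, 21]) [ 518. -125.   55.]
scene ([341.3, 179.9], [337, 178, 9, 5, 24]) [ 597. -224.   55.]
scene ([352.9, 191.3], [350, 188, 6, 8, 23]) [ 536. -233.   55.]
scene ([307.6, 201.7], [305, 196, 9, 10, 41]) [567. -83.  55.]
scene ([326.4, 208.1], [322, 206, 10, 5, 18]) [ 516. -124.   55.]
scene ([353.4, 209.5], [351, 207, 6, 6, 20]) [ 470. -197.   55.]
```

```bash
python3 -c "
from h import *
go([330,-450,400]);go([500,-50,420])"
```

```text
at [-143.4 -500.4  326.9] q6 -0.55 tool d [471.1  68.8 -72.7] rot None tilt [ 0.001  0.001 -1.   ]
at [-143.4 -500.4  326.9] q6 -0.55 tool d [ 735.2 -276.4  -92.3] rot None tilt [ 0.001  0.001 -1.   ]
```

```bash
J='python3 jog.py'; $J '[[39,5.7,-6,0,0,0],[39,5.7,-6,0,0,0],[39,5.7,-6,0,0,0],[39,5.7,-6,0,0,0],[39,5.7,-6,0,0,0]]' >/dev/null;  $J '[[39,5.7,-6,0,0,0],[39,5.7,-6,0,0,0],[39,5.7,-6,0,0,0],[39,5.7,-6,0,0,0],[39,5.7,-6,0,0,0]]' >/dev/null; $J '[[39,5.7,-6,0,0,0],[39,5.7,-6,0,0,0]]'; python3 -c "
from h import *
go([500,-50,420])"
```

```text
t: 2.27
ee_pos: [330.6, -447.9, 399.1]
orientation: [-3.115, -0.401, 0.0]
ft_force: [0.2, -0.8, 0.7]
width: 88.1
grasp_force: 0.0
at [ 330.6 -447.9  399.1] q6 0.36 tool d [ 264.6 -342.1  -20.5] rot None tilt [-0.     0.001 -1.   ]
```

```bash
J='python3 jog.py'; $J '[[24,-31,-2,0,0,0],[24,-31,-2,0,0,0],[24,-31,-2,0,0,0],[24,-31,-2,0,0,0],[24,-31,-2,0,0,0]]' >/dev/null;  $J '[[24,-31,-2,0,0,0],[24,-31,-2,0,0,0],[24,-31,-2,0,0,0],[24,-31,-2,0,0,0],[24,-31,-2,0,0,0]]'
python3 - <<'E'
from h import *
d=ctrl.get_image("scene");cv2.imwrite("pics/s2.png",cv2.resize(d["img"][100:260,340:540,::-1],None,fx=3.7,fy=3.7,interpolation=cv2.INTER_CUBIC))
E
```

```text
t: 3.1
ee_pos: [482.4, -86.0, 419.1]
orientation: [-3.115, -0.4, 0.001]
ft_force: [0.7, 0.1, -0.5]
width: 87.6
grasp_force: 0.0
```

View pics/s2.png

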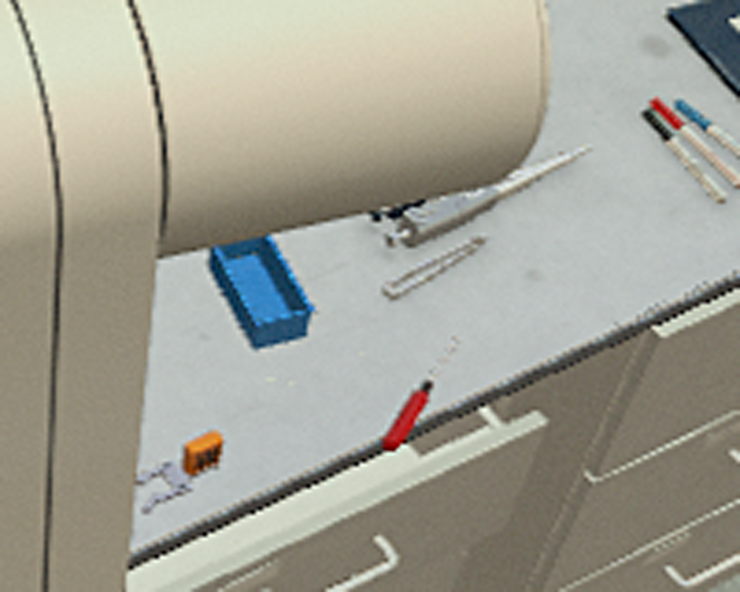

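The scene crop shows the tray's near rim corners at about (409,190) and (424,184) and the orange grip's top at about (395,219). I can now triangulate both.

Run:
```python
from h import *
d=ctrl.get_image("top");s=ctrl.get_image("scene")
def mask(i,lo,hi,box):
    h=cv2.cvtColor(i["img"],cv2.COLOR_RGB2HSV);m=cv2.inRange(h,lo,hi);k=m*0;k[box[1]:box[3],box[0]:box[2]]=m[box[1]:box[3],box[0]:box[2]]
    return max(cv2.findContours(k,0,1)[0],key=cv2.contourArea).reshape(-1,2)
B=((100,110,50),(125,255,255))
q=mask(s,*B,(385,150,435,205));t=mask(d,*B,(430,150,500,230))
print("scene right",q[q[:,0].argmax()],"left",q[q[:,0].argmin()],"bottom",q[q[:,1].argmax()],"top",q[q[:,1].argmin()])
A=cv2.approxPolyDP(q,2,True).reshape(-1,2);print(A.tolist());T=cv2.approxPolyDP(t,2,True).reshape(-1,2);print(T.tolist())
nr=T[(T[:,0]+T[:,1]).argmax()];print("near right rim",tri(d,nr,s,q[q[:,0].argmax()]))
O=((5,120,100),(22,255,255))
q=mask(s,*O,(380,205,410,235));t=mask(d,*O,(380,230,430,260))
r=cv2.boundingRect(q);r2=cv2.minAreaRect(t);print(r,r2)
print("grip s poly",cv2.approxPolyDP(q,1,True).reshape(-1,2).tolist())
print("grip vs centre",tri(d,r2[0],s,(r[0]+r[2]/2-.5,r[1]+r[3]/2-.5)))
```

```text
scene right [424 183] left [397 167] bottom [409 193] top [412 163]
[[412, 163], [397, 167], [397, 172], [409, 193], [422, 190], [424, 183]]
[[452, 173], [446, 213], [467, 215], [472, 176]]
near right rim (array([ 464.56732052, -467.53769575,   43.03533045]), [0.2684660014703348, 0.26846600147039884])
(390, 217, 10, 11) ((404.5, 246.5), (3.0, 11.0), 90.0)
grip s poly [[398, 217], [390, 220], [390, 227], [392, 227], [393, 222], [398, 220], [399, 222]]
grip vs centre (array([ 384.80255562, -301.57169349,   23.86776144]), [0.696151010362635, 0.6961510103624771])
```

Rim height comes out at 43 mm and grip centre at 24 mm, both consistent with the text. Now the tray.

```bash
python3 -c "
from h import *
go([520,-449,150],1.396)"
```

```text
at [482.8 -85.8 418.9] q6 1.11 tool d [-57.2 360.7 268.7] rot [-0.001  0.001  0.435] tilt [-0.001  0.001 -1.   ]
```

```bash
J='python3 jog.py'; $J '[[-4.8,30,22.4,0,0,0],[-4.8,30,22.4,0,0,0],[-4.8,30,22.4,0,0,0],[-4.8,30,22.4,0,0,0],[-4.8,30,22.4,0,0,0]]' >/dev/null; $J '[[-4.8,30,22.4,0,0,0],[-4.8,30,22.4,0,0,0],[-4.8,30,22.4,0,0,0],[-4.8,30,22.4,0,0,0],[-4.8,30,22.4,0,0,0]]' >/dev/null;  $J '[[-4.8,30,22.4,0,0,0],[-4.8,30,22.4,0,0,0],[0,0,0,0,0,0.11],[0,0,0,0,0,0.11],[0,0,0,0,0,0.11]]';  $J '[[0,0,0,0,0,0.105],[0,0,0,0,0,0]]' >/dev/null; python3 -c "
from h import *
go([520,-449,25],1.396)"
```

```text
t: 4.5
ee_pos: [514.8, -453.2, 148.7]
orientation: [-3.137, 0.131, 0.004]
ft_force: [-1.1, 0.2, 1.1]
width: 87.6
grasp_force: 0.0
at [ 515.3 -452.7  149.8] q6 1.02 tool d [  4.1  -4.5 124.8] rot [-0.001  0.001 -0.011] tilt [-0.001  0.001 -1.   ]
```

```bash
J='python3 jog.py'; $J '[[2,-2.3,31.2,0,0,0],[2,-2.2,31.2,0,0,0],[0,0,31.2,0,0,0],[0,0,31.2,0,0,0],[0,0,0,0,0,0]]'; $J '[[0,0,0,0,0,0],[0,0,0,0,0,0],[0,0,0,0,0,0],[0,0,0,0,0,0]]' 45; $J '[[0,0,0,0,0,0],[0,0,0,0,0,0]]'; python3 -c "
from h import *
n=np.array([558,-175.,0])
go(n+[0,0,170]);go([520,-449,150])"
```

```text
t: 5.08
ee_pos: [517.0, -445.8, 19.4]
orientation: [-3.123, 0.28, 0.014]
ft_force: [-1.5, 0.9, 0.1]
width: 87.9
grasp_force: 0.0
t: 5.42
ee_pos: [521.9, -450.1, 28.5]
orientation: [3.126, -0.285, 0.005]
ft_force: [0.5, -0.8, -0.7]
width: 64.5
grasp_force: 0.0
t: 5.58
ee_pos: [521.7, -449.8, 28.0]
orientation: [3.127, -0.285, 0.004]
ft_force: [-0.7, -0.1, 7.7]
width: 57.6
grasp_force: 30.0
at [ 521.7 -449.8   28. ] q6 1.02 tool d [ -13.6 -276.6 -142.4] rot None tilt [ 0.002 -0.002 -1.   ]
at [ 521.7 -449.8   28. ] q6 1.02 tool d [  -1.5   -0.3 -122. ] rot None tilt [ 0.002 -0.002 -1.   ]
```

```bash
J='python3 jog.py'; $J '[[0,0,-20,0,0,0],[0,0,-20,0,0,0],[0,0,-20,0,0,-0.12],[0,0,-20,0,0,-0.12],[0,0,-20,0,0,-0.12]]'; $J '[[0,0,-20,0,0,-0.12],[0,0,-20,0,0,-0.12],[0,0,-20,0,0,-0.12],[0,0,0,0,0,-0.12],[0,0,0,0,0,-0.12]]' ; $J '[[0,0,0,0,0,-0.12],[0,0,0,0,0,-0.12],[0,0,0,0,0,-0.12],[0,0,0,0,0,-0.12],[0,0,0,0,0,-0.12]]'  >/dev/null;  $J '[[0,0,0,0,0,-0.12],[0,0,0,0,0,-0.12],[0,0,0,0,0,-0.11],[0,0,0,0,0,0]]'; python3 -c "
from h import *
go([558,-175.,180],.165)"
```

```text
t: 6.0
ee_pos: [520.8, -449.0, 127.5]
orientation: [3.128, 0.288, 0.001]
ft_force: [0.5, -0.9, -0.7]
width: 57.0
grasp_force: 30.0
t: 6.42
ee_pos: [521.6, -449.7, 188.7]
orientation: [2.9, 1.199, 0.003]
ft_force: [-0.8, 0.4, -0.6]
width: 57.2
grasp_force: 30.0
t: 7.17
ee_pos: [520.8, -449.0, 186.5]
orientation: [2.035, 2.393, -0.0]
ft_force: [-0.1, -0.4, -0.3]
width: 57.4
grasp_force: 30.0
at [ 520.8 -449.   186.5] q6 -0.89 tool d [264.5  80.7   6.5] rot [ 0.     0.    -0.004] tilt [ 0. -0. -1.]
```

```bash
J='python3 jog.py'; $J '[[33,10.1,0,0,0,0],[33,10.1,0,0,0,0],[33,10.1,0,0,0,0],[33,10.1,0,0,0,0],[33,10.1,0,0,0,0]]'>/dev/null; $J '[[33,10.1,0,0,0,0],[33,10.1,0,0,0,0],[33,10.1,0,0,0,0],[0,0,0,0,0,0],[0,0,0,0,0,0]]'
python3 - <<'E'
from h import *
go([558,-175.,75],.165)
d=ctrl.get_image("top");cv2.imwrite("pics/t3.png",cv2.resize(d["img"][135:235,310:430,::-1],None,fx=5,fy=5,interpolation=cv2.INTER_CUBIC))
E
```

```text
t: 8.0
ee_pos: [559.6, -174.1, 186.5]
orientation: [2.04, 2.389, 0.0]
ft_force: [0.7, 0.2, 0.2]
width: 57.5
grasp_force: 30.0
at [ 559.6 -174.1  186.5] q6 -0.48 tool d [ -0.6  -1.8 111.5] rot [ 0.     0.    -0.008] tilt [ 0. -0. -1.]
```

View pics/t3.png

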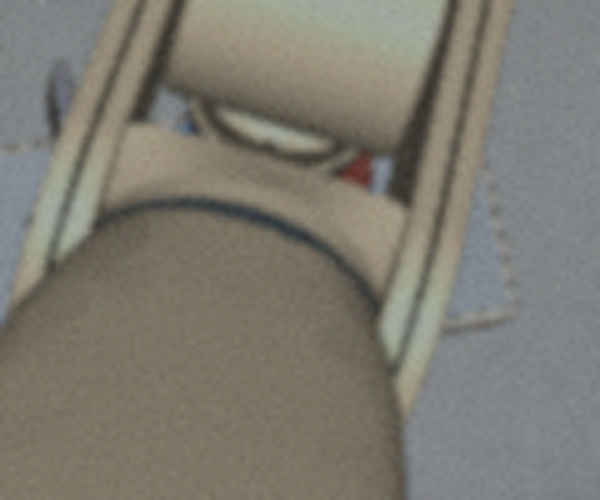

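The view is hidden by the arm, so I'll go down on the measured numbers, checking force near the bottom.

```bash
J='python3 jog.py'; $J '[[1.3,-2.1,25,0,0,0],[0,0,25,0,0,0],[0,0,25,0,0,0],[0,0,15,0,0,0],[0,0,10,0,0,0]]'; $J '[[0,0,5,0,0,0],[0,0,4,0,0,0],[0,0,2,0,0,0],[0,0,0,0,0,0]]'
```

```text
t: 8.47
ee_pos: [556.0, -176.0, 84.2]
orientation: [-2.043, -2.384, 0.001]
ft_force: [-1.0, -0.1, 0.1]
width: 56.9
grasp_force: 30.0
t: 8.8
ee_pos: [557.4, -175.1, 75.5]
orientation: [2.041, 2.388, 0.0]
ft_force: [1.1, 0.2, -1.2]
width: 57.1
grasp_force: 30.0
```

```bash
J='python3 jog.py'; $J '[[0.8,0,1.5,0,0,0],[0,0,1,0,0,0],[0,0,0.5,0,0,0],[0,0,0,0,0,0],[0,0,0,0,0,0]]'
```

```text
t: 9.22
ee_pos: [557.4, -173.9, 73.0]
orientation: [2.04, 2.388, 0.001]
ft_force: [-1.5, 0.1, 5.5]
width: 57.2
grasp_force: 30.0
```

```bash
J='python3 jog.py'; $J '[[0,0,0,0,0,0],[0,0,0,0,0,0],[0,0,0,0,0,0],[0,0,0,0,0,0],[0,0,0,0,0,0]]' 88;  $J '[[0,0,-15,0,0,0],[0,0,-30,0,0,0],[0,0,-40,0,0,0],[0,0,-40,0,0,0],[0,0,-40,0,0,0]]' ; $J '[[0,0,-40,0,0,0],[0,0,-40,0,0,0],[0,0,-40,0,0,0],[-40,0,0,0,0,0],[-40,0,0,0,0,0]]' >/dev/null;  $J '[[-40,0,0,0,0,0],[-40,0,0,0,0,0],[-40,0,0,0,0,0],[-40,0,0,0,0,0],[0,0,0,0,0,0]]'
python3 - <<'E'
from h import *
a=ctrl.get_image("top");b=ctrl.get_image("scene");f=lambda i:cv2.resize(i,(400,400),interpolation=cv2.INTER_CUBIC)
cv2.imwrite("pics/m4.png",np.hstack([f(a["img"][135:235,310:410,::-1]),f(b["img"][130:230,280:380,::-1])]))
h=cv2.cvtColor(a["img"],cv2.COLOR_RGB2HSV);m=cv2.inRange(h,(100,110,50),(125,255,255));m[:,:320]=0;m[:,400:]=0;m[:150]=0;m[215:]=0
c=max(cv2.findContours(m,0,2)[0],key=cv2.contourArea);r=cv2.minAreaRect(c);print(r,plane(a,*r[0],86))
B=np.array([plane(a,*p,86) for p in cv2.boxPoints(r)]);print(B.round(0))
E
```

```text
t: 9.63
ee_pos: [556.9, -173.8, 72.0]
orientation: [-2.04, -2.389, 0.0]
ft_force: [0.5, -1.0, -0.2]
width: 85.8
grasp_force: 0.0
t: 10.05
ee_pos: [556.4, -173.7, 238.5]
orientation: [-2.04, -2.388, 0.001]
ft_force: [0.1, -0.2, 0.3]
width: 87.9
grasp_force: 0.0
t: 10.88
ee_pos: [594.0, -417.3, 355.5]
orientation: [2.045, 2.384, -0.003]
ft_force: [-0.3, 0.4, -0.8]
width: 88.0
grasp_force: 0.0
((356.7697448730469, 180.00286865234375), (23.79917335510254, 44.317440032958984), 79.82449340820312) [ 555.02082118 -174.87278483   86.        ]
[[ 576. -113.   86.]
 [ 595. -227.   86.]
 [ 534. -236.   86.]
 [ 515. -123.   86.]]
```

View pics/m4.png

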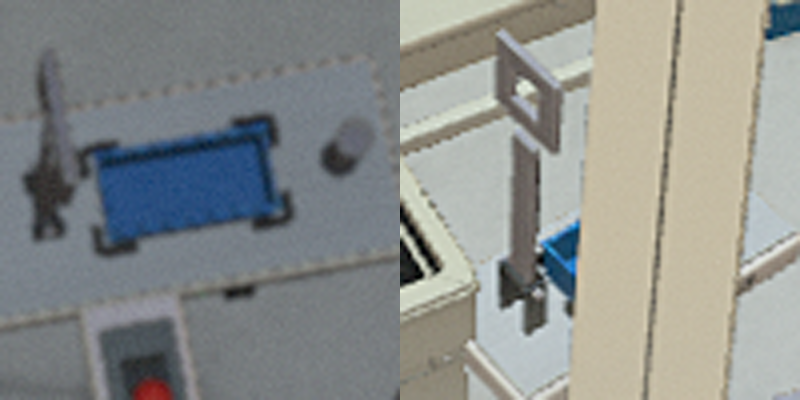

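The tray is seated between all four stops: 115 x 61 mm, yaw 0.165. The bar is upright. Next I'll close the fingers and plan the route to behind the bar.

```bash
cat >> h.py <<'E'
N=np.array([557.,-174.5,0]);PSI=.165
def sh(x,y,z):return N+[x*np.cos(PSI)-y*np.sin(PSI),x*np.sin(PSI)+y*np.cos(PSI),z]
E
J='python3 jog.py'; $J '[[0,0,-15,0,0,0],[0,0,-15,0,0,0],[0,0,0,0,0,0]]' 0
python3 - <<'E'
from h import *
a=ctrl.get_image("top");b=ctrl.get_image("scene")
print("instr corner",tri(a,(292,215),b,(298.7,202.5)))
print("bar top",tri(a,(322,148.5),b,(311,143)), "expect",sh(0,95,328),"hole",plane(b,311,153,294))
go(sh(0,132,385),PSI)
E
```

```text
t: 11.23
ee_pos: [595.4, -410.1, 390.5]
orientation: [2.036, 2.387, 0.001]
ft_force: [0.6, -0.2, 1.1]
width: 71.2
grasp_force: 0.0
instr corner (array([457.49911064, -10.82801374, 211.66336175]), [7.493990763812505, 7.493990763812414])
bar top (array([577.57519476, -95.20009634, 305.84775268]), [8.870062338991339, 8.87006233899141]) expect [541.39602856 -80.79025624 328.        ] hole [546.46463382 -88.77354464 294.        ]
at [ 594.7 -409.8  387.7] q6 -0.78 tool d [370.3  -1.1   2.4] rot [ 0.001  0.001 -0.007] tilt [ 0.001 -0.001 -1.   ]
```

```bash
J='python3 jog.py'; $J '[[37,0,0,0,0,0],[37,0,0,0,0,0],[37,0,0,0,0,0],[37,0,0,0,0,0],[37,0,0,0,0,0]]' >/dev/null; $J '[[37,0,0,0,0,0],[37,0,0,0,0,0],[37,0,0,0,0,0],[37,0,0,0,0,0],[37,0,0,0,0,0]]' >/dev/null; $J '[[0,0,25,0,0,0],[0,0,25,0,0,0],[0,0,25,0,0,0],[0,0,25,0,0,0],[0,0,0,0,0,0]]';  python3 -c "
from h import *
go(sh(0,109,284),PSI)"
```

```text
t: 12.58
ee_pos: [532.7, -44.3, 281.7]
orientation: [-2.034, -2.384, 0.008]
ft_force: [-1.7, -0.3, 0.1]
width: 0.8
grasp_force: 0.0
at [532.7 -44.3 281.7] q6 -0.26 tool d [-23.3   2.7  -2.4] rot [-0.009 -0.003 -0.007] tilt [-0.009  0.001 -1.   ]
```

```bash
J='python3 jog.py'; $J '[[-23,2.7,-2,0,0,0],[-22.5,0,2.5,0,0,0],[-22.5,0,2.5,0,0,0],[-21,0,8,0,0,0],[-21,0,8,0,0,0]]'; $J '[[-18,0,13.3,0,0,0],[-18,0,13.3,0,0,0],[-14,0,17.5,0,0,0],[-14,0,17.5,0,0,0],[0,0,0,0,0,0]]';  python3 -c "
from h import *
go(sh(0,-42.8,201),PSI)"
```

```text
t: 13.0
ee_pos: [556.8, -154.0, 269.1]
orientation: [2.04, 2.389, 0.002]
ft_force: [0.2, 2.2, 0.7]
width: 0.4
grasp_force: 0.9
t: 13.42
ee_pos: [565.2, -218.0, 204.2]
orientation: [-2.04, -2.385, 0.002]
ft_force: [-0.1, 1.0, -1.2]
width: 0.4
grasp_force: 0.0
at [ 565.2 -218.   204.2] q6 -0.54 tool d [ 1.4 -0.9  3.2] rot [-0.003 -0.002 -0.009] tilt [-0.004  0.001 -1.   ]
```

```bash
J='python3 jog.py'; $J '[[-8.5,0,22,0,0,0],[-8.5,0,22,0,0,0],[-3,0,15,0,0,0],[-2,0,15,0,0,0],[-1,0,8,0,0,0]]'; $J '[[0,0,4,0,0,0],[0,0,3,0,0,0],[0,0,2,0,0,0],[0,0,0,0,0,0]]';  python3 -c "
from h import *
go(sh(0,-68,115),PSI)"
```

```text
t: 13.83
ee_pos: [569.9, -239.0, 124.3]
orientation: [-2.04, -2.388, 0.0]
ft_force: [-0.3, 0.7, 0.9]
width: 0.2
grasp_force: 0.5
t: 14.17
ee_pos: [570.3, -239.4, 116.0]
orientation: [2.04, 2.389, 0.0]
ft_force: [-0.9, -0.3, 0.3]
width: 0.6
grasp_force: 0.0
at [ 570.3 -239.4  116. ] q6 -0.57 tool d [-1.8 -2.5  1. ] rot [ 0.001  0.    -0.008] tilt [ 0.001 -0.    -1.   ]
```

```bash
J='python3 jog.py'; $J '[[0,0,2,0,0,0],[0,0,2,0,0,0],[0,0,0,0,0,0]]'
```

```text
t: 14.42
ee_pos: [570.7, -239.6, 114.9]
orientation: [2.039, 2.388, 0.001]
ft_force: [-7.8, 4.7, 23.5]
width: 0.7
grasp_force: 11.9
```

The bar is down: 23 N of contact with the tips at plate height. Next, lift off and fix the clip's heading from the top image.

```bash
J='python3 jog.py'; $J '[[0,0,-20,0,0,0],[0,0,-40,0,0,0],[0,0,-40,0,0,0],[0,0,-40,0,0,0],[0,0,0,0,0,0]]' 60
python3 - <<'E'
from h import *
d=ctrl.get_image("top");im=cv2.imread("pics/top0.png")
crop=im[236:260,374:402];hsv=cv2.cvtColor(cv2.GaussianBlur(crop,(3,3),0),cv2.COLOR_BGR2HSV)
bl=crop.astype(int);m=((bl[...,0]-bl[...,2])>14)
m=m.astype(np.uint8);n,l,st,c=cv2.connectedComponentsWithStats(m,connectivity=8)
for j in range(1,n):
    if st[j][4]>4:
        ys,xs=np.where(l==j);print(st[j],c[j]+[374,236])
ys,xs=np.where(m>0);P=np.array([plane(d,x+374,y+236,6) for x,y in zip(xs,ys)])
G=plane(d,404.5,246.5,42);print("grip",G);print("fork pts y max",P[:,1].max(),"x range",P[:,0].min(),P[:,0].max())
tips=P[P[:,1]>P[:,1].max()-14];print("tips x",np.sort(tips[:,0]).round(0))
go([384.5,-300,140],.03)
cv2.imwrite("pics/t5.png",cv2.resize(d["img"][140:210,310:430,::-1],None,fx=5,fy=5,interpolation=cv2.INTER_CUBIC))
E
```

```text
t: 14.83
ee_pos: [574.1, -241.3, 260.7]
orientation: [2.032, 2.379, 0.006]
ft_force: [1.1, -0.7, 0.7]
width: 30.2
grasp_force: 0.0
[18  6  5 11 32] [394.125 247.5  ]
grip [ 383.88332771 -299.03615235   42.        ]
fork pts y max -235.71188089035962 x range 368.5107998546949 398.0517241668869
tips x [369. 369. 374. 374. 398.]
at [ 572.7 -240.7  257.1] q6 -0.57 tool d [ -28.5 -196.2  115.6] rot [0.009 0.005 0.127] tilt [ 0.009 -0.004 -1.   ]
```

```bash
J='python3 jog.py'; $J '[[-4.8,-32.7,5,0,0,0],[-4.8,-32.7,20,0,0,0],[-4.8,-32.7,20,0,0,0],[-4.8,-32.7,23,0,0,0],[-4.8,-32.7,23,0,0,0]]' >/dev/null; $J '[[-4.8,-32.7,23,0,0,0.08],[0,0,0,0,0,0.075],[0,0,0,0,0,0],[0,0,0,0,0,0]]'
python3 - <<'E'
from h import *
d=ctrl.get_image("top")
print("fork base",plane(d,394.1,247.5,6),"tips mid",plane(d,379.75,247.9,6))
go([384.3,-300,28],0.0)
E
```

```text
t: 15.63
ee_pos: [380.7, -298.8, 137.1]
orientation: [-2.217, -2.225, -0.0]
ft_force: [0.1, 1.0, 0.5]
width: 60.1
grasp_force: 0.0
fork base [ 382.71943183 -277.02601824    6.        ] tips mid [ 382.20935718 -238.16692893    6.        ]
at [ 381.5 -299.   137.6] q6 -0.69 tool d [ -1.    2.7 109.6] rot [0.001 0.    0.004] tilt [ 0.001 -0.    -1.   ]
```

View pics/t5.png

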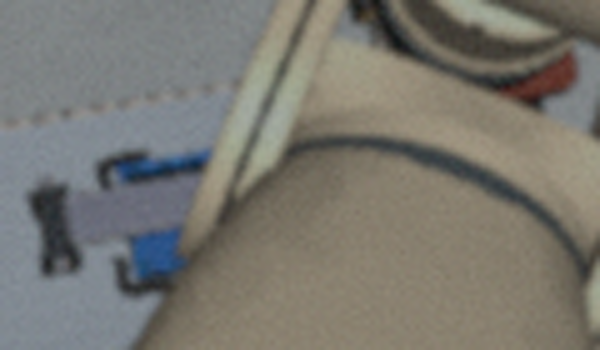

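The bar lies closed over the tray. The clip runs along +y with its grip at about (384,-300), matching the triangulation. Now to grasp it.

```bash
J='python3 jog.py'; $J '[[-1.5,2.7,30,0,0,0],[0,0,30,0,0,0],[0,0,30,0,0,0],[0,0,15,0,0,0],[0,0,4.5,0,0,0]]' >/dev/null; $J '[[0,0,0,0,0,0],[0,0,0,0,0,0]]'; $J '[[0,0,0,0,0,0],[0,0,0,0,0,0],[0,0,0,0,0,0],[0,0,0,0,0,0],[0,0,0,0,0,0]]' 8;  $J '[[0,0,0,0,0,0],[0,0,0,0,0,0]]'
```

```text
t: 16.27
ee_pos: [384.6, -300.5, 28.7]
orientation: [2.216, 2.224, 0.0]
ft_force: [0.1, -0.6, 0.8]
width: 60.0
grasp_force: 0.0
t: 16.68
ee_pos: [383.7, -300.4, 28.5]
orientation: [2.219, 2.223, 0.0]
ft_force: [-0.0, 0.3, -0.5]
width: 30.2
grasp_force: 0.0
t: 16.85
ee_pos: [383.5, -300.3, 28.1]
orientation: [2.219, 2.223, 0.0]
ft_force: [-0.4, 0.5, -0.2]
width: 17.0
grasp_force: 0.2
```

```bash
J='python3 jog.py'; $J '[[0,0,0,0,0,0],[0,0,0,0,0,0],[0,0,-10,0,0,0],[0,0,-25,0,0,0],[0,0,-30,0,0,0]]'; $J '[[0,0,-30,0,0,-0.08],[0,0,-30,0,0,-0.08],[0,0,-15,0,0,0],[0,0,0,0,0,0]]';  python3 - <<'E'
from h import *
d=ctrl.get_image("top");s=ctrl.get_image("scene")
print("stud top plane",plane(d,398.7,168.2,119),plane(s,359.5,166,119),"nominal",sh(0,-105,119))
go(sh(0,-212,165),PSI)
f=lambda i:cv2.resize(i,(400,400),interpolation=cv2.INTER_CUBIC)
cv2.imwrite("pics/m6.png",np.hstack([f(d["img"][140:210,365:435,::-1]),f(s["img"][140:220,320:400,::-1])]))
E
```

```text
t: 17.27
ee_pos: [382.2, -299.2, 92.7]
orientation: [-2.216, -2.221, 0.001]
ft_force: [1.0, -0.4, -1.1]
width: 13.6
grasp_force: 30.0
t: 17.6
ee_pos: [385.0, -301.5, 171.8]
orientation: [2.03, 2.389, 0.0]
ft_force: [0.5, 0.0, -0.4]
width: 13.8
grasp_force: 30.0
stud top plane [ 577.60866215 -278.80806267  119.        ] [ 573.92628425 -276.20516985  119.        ] nominal [ 574.24649475 -278.07392731  119.        ]
at [ 383.4 -300.2  168.3] q6 -0.85 tool d [-115.8  192.3    3.6] rot [ 0.001  0.001 -0.003] tilt [ 0.001 -0.001 -1.   ]
```

View pics/m6.png

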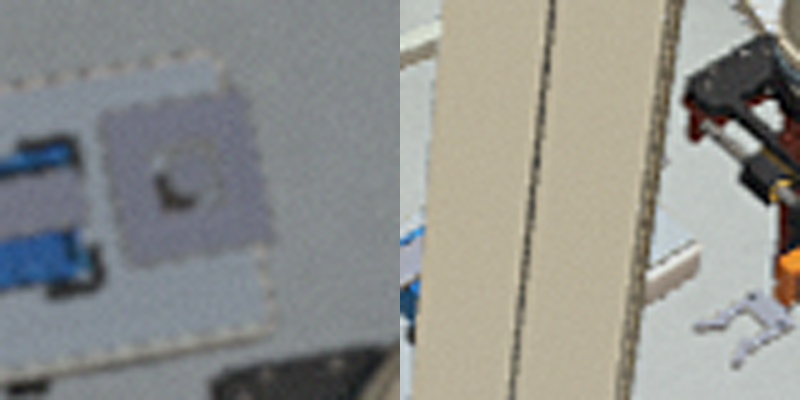

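Left: the plate is closed round the stud, with its centre at full-image (397.6,171.3) and the stud head at (398.2,170.1). Right: the clip is held level with its fork free.

```bash
J='python3 jog.py'; $J '[[-19.3,32,0,0,0,0],[-19.3,32,0,0,0,0],[-19.3,32,0,0,0,0],[-19.3,32,0,0,0,0],[-19.3,32,0,0,0,0]]' >/dev/null; $J '[[-19.3,32.3,3,0,0,0],[0,0,0,0,0,0],[0,0,0,0,0,0]]'
python3 - <<'E'
from h import *
d=ctrl.get_image("top")
A=[plane(d,397.6,171.3,98),plane(d,398.2,170.1,119)];print(A)
for p in A+[np.array([577.6,-278.8,0]),np.array([573.9,-276.2,0])]:
    v=p-N;print("shaker xy",round(v[0]*np.cos(PSI)+v[1]*np.sin(PSI),1),round(-v[0]*np.sin(PSI)+v[1]*np.cos(PSI),1))
o=ctrl.get_obs();v=o["ee_pos"]-N;print("tcp shaker",round(v[0]*np.cos(PSI)+v[1]*np.sin(PSI),1),round(-v[0]*np.sin(PSI)+v[1]*np.cos(PSI),1))
go(sh(0,-212,128.3),PSI)
E
```

```text
t: 18.37
ee_pos: [591.9, -382.9, 161.3]
orientation: [-2.031, -2.391, 0.001]
ft_force: [0.5, 0.4, -0.9]
width: 14.1
grasp_force: 30.0
[array([ 573.95502919, -279.19100255,   98.        ]), array([ 572.7542067 , -277.36792635,  119.        ])]
shaker xy -0.5 -106.1
shaker xy -1.4 -104.1
shaker xy 3.2 -106.3
shaker xy -0.0 -103.1
tcp shaker -0.9 -210.7
at [ 590.7 -382.5  161.8] q6 -0.75 tool d [-1.4  1.1 33.4] rot [-0.004 -0.003 -0.003] tilt [-0.004  0.003 -1.   ]
```

```bash
J='python3 jog.py'; $J '[[0,0.7,15,0,0,0],[0,0,13,0,0,0],[0,0,5.4,0,0,0],[0,0,0,0,0,0],[0,0,0,0,0,0]]'; python3 -c "
from h import *
go(sh(0,-172,128.3),PSI)"
```

```text
t: 18.83
ee_pos: [591.8, -383.0, 130.8]
orientation: [-2.034, -2.392, 0.0]
ft_force: [0.2, -0.8, -0.6]
width: 13.8
grasp_force: 30.0
at [ 591.8 -383.   130.8] q6 -0.75 tool d [39.4 -0.2  2.5] rot [-0.001 -0.001 -0.003] tilt [-0.001  0.001 -1.   ]
```

```bash
J='python3 jog.py'; $J '[[0,0,2.3,0,0,0],[10,0,0,0,0,0],[10,0,0,0,0,0],[10,0,0,0,0,0],[8,0,0,0,0,0]]'; $J '[[0,0,0,0,0,0],[0,0,0,0,0,0],[0,0,0,0,0,0]]'; python3 -c "
from h import *
go(sh(0,-160,128.3),PSI)"
```

```text
t: 19.25
ee_pos: [586.3, -344.3, 129.6]
orientation: [-2.034, -2.394, -0.0]
ft_force: [0.3, 0.4, -0.8]
width: 13.6
grasp_force: 30.0
t: 19.5
ee_pos: [586.8, -345.9, 129.6]
orientation: [2.033, 2.394, 0.0]
ft_force: [-0.1, -0.3, -0.5]
width: 14.1
grasp_force: 30.0
at [ 586.8 -345.9  129.6] q6 -0.71 tool d [14.  -1.3  1.3] rot [ 0.     0.001 -0.003] tilt [ 0.001 -0.    -1.   ]
```

```bash
J='python3 jog.py'; $J '[[5,-0.7,0.5,0,0,0],[5,0,0.5,0,0,0],[4,0,0,0,0,0],[0,0,0,0,0,0]]'; $J '[[3,0,0,0,0,0],[3,0,0,0,0,0],[3,0,0,0,0,0]]'; $J '[[3,0,0,0,0,0],[0,0,0,0,0,0]]'; python3 -c "
from h import *
go(sh(0,-147,128.3),PSI)"
```

```text
t: 19.83
ee_pos: [584.8, -332.8, 129.1]
orientation: [2.033, 2.391, 0.001]
ft_force: [2.7, -1.8, -0.6]
width: 13.6
grasp_force: 30.0
t: 20.08
ee_pos: [582.8, -323.3, 128.6]
orientation: [2.035, 2.392, 0.002]
ft_force: [3.5, 1.3, -0.9]
width: 13.7
grasp_force: 30.0
t: 20.25
ee_pos: [582.3, -319.7, 128.5]
orientation: [2.034, 2.393, 0.002]
ft_force: [4.9, 0.1, -1.8]
width: 13.8
grasp_force: 30.0
at [ 582.3 -319.7  128.5] q6 -0.68 tool d [ 0.4 -1.1  0.2] rot [ 0.001  0.    -0.003] tilt [ 0.002 -0.    -1.   ]
```

```bash
J='python3 jog.py'; $J '[[0,2,0,0,0,0],[0,0,0,0,0,0]]'; $J '[[2,0,0,0,0,0],[0,0,0,0,0,0]]'; $J '[[2,0,0,0,0,0],[0,0,0,0,0,0]]'
```

```text
t: 20.42
ee_pos: [583.6, -319.6, 128.2]
orientation: [-2.034, -2.394, 0.0]
ft_force: [2.3, -0.3, 0.5]
width: 13.8
grasp_force: 30.0
t: 20.58
ee_pos: [583.6, -319.2, 128.4]
orientation: [2.032, 2.393, -0.002]
ft_force: [3.4, -5.3, -2.6]
width: 13.9
grasp_force: 30.0
t: 20.75
ee_pos: [583.6, -318.7, 128.8]
orientation: [2.03, 2.391, -0.004]
ft_force: [2.3, -10.8, -2.0]
width: 14.0
grasp_force: 30.0
```

```bash
J='python3 jog.py'; $J '[[1.5,0,0,0,0,0],[0,0,0,0,0,0]]'; $J '[[1.5,0,0,0,0,0],[0,0,0,0,0,0]]'; $J '[[1.5,0,0,0,0,0],[0,0,0,0,0,0]]'
python3 - <<'E'
from h import *
go(sh(0,-147,128.3),PSI)
d=ctrl.get_image("top");s=ctrl.get_image("scene");f=lambda i:cv2.resize(i,(400,400),interpolation=cv2.INTER_CUBIC)
cv2.imwrite("pics/m7.png",np.hstack([f(d["img"][140:220,365:445,::-1]),f(s["img"][120:220,320:420,::-1])]))
E
```

```text
t: 20.92
ee_pos: [583.5, -318.0, 129.1]
orientation: [2.03, 2.39, -0.005]
ft_force: [3.1, -13.0, -1.9]
width: 14.0
grasp_force: 30.0
t: 21.08
ee_pos: [583.4, -317.2, 129.5]
orientation: [2.029, 2.389, -0.005]
ft_force: [1.8, -15.8, 0.2]
width: 13.9
grasp_force: 30.0
t: 21.25
ee_pos: [583.3, -316.2, 129.8]
orientation: [2.028, 2.389, -0.006]
ft_force: [1.3, -17.3, 0.3]
width: 14.0
grasp_force: 30.0
at [ 583.3 -316.2  129.8] q6 -0.67 tool d [-2.9 -2.6  1.5] rot [ 0.002  0.009 -0.002] tilt [ 0.004 -0.008 -1.   ]
```

View pics/m7.png

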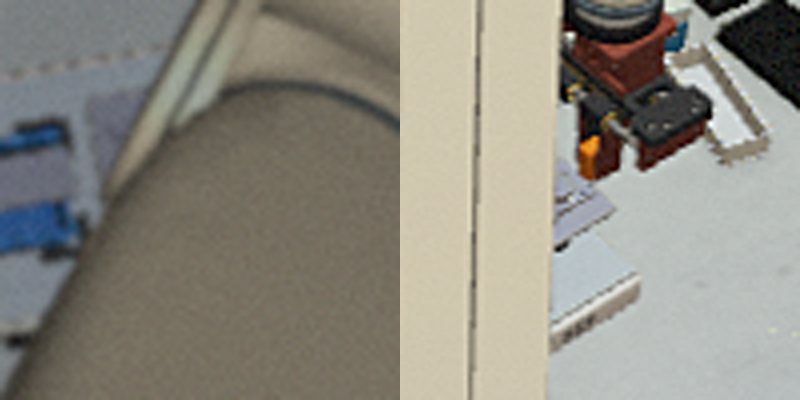

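The view is mostly hidden. TCP is at shaker y -144, past the expected home of -147, with a hard stop. I'll back off gently to test whether the clip is captured.

```bash
J='python3 jog.py'; $J '[[-4,0,0,0,0,0],[-4,0,1,0,0,0],[0,0,0,0,0,0]]'; $J '[[-2,0,0,0,0,0],[0,0,0,0,0,0]]'; $J '[[-1.5,0,0,0,0,0],[0,0,0,0,0,0]]'
```

```text
t: 21.6
ee_pos: [583.4, -319.5, 127.3]
orientation: [-2.034, -2.392, -0.001]
ft_force: [0.8, -0.1, 3.9]
width: 13.9
grasp_force: 30.0
t: 21.77
ee_pos: [583.3, -320.2, 126.9]
orientation: [-2.033, -2.392, -0.001]
ft_force: [0.7, 4.9, 3.8]
width: 13.8
grasp_force: 30.0
t: 21.93
ee_pos: [583.5, -321.2, 126.8]
orientation: [-2.032, -2.391, -0.001]
ft_force: [0.5, 5.6, 3.3]
width: 13.9
grasp_force: 30.0
```

Pulling back meets resistance, so the clip has snapped on. Next, push it home again, relax and release.

```bash
J='python3 jog.py'; $J '[[3,0,-1,0,0,0],[1.5,0,0,0,0,0],[0,0,0,0,0,0]]'; $J '[[-0.5,0,0,0,0,0],[0,0,0,0,0,0],[0,0,0,0,0,0],[0,0,0,0,0,0],[0,0,0,0,0,0]]' 50; $J '[[0,0,0,0,0,0],[0,0,0,0,0,0],[0,0,-15,0,0,0],[0,0,-30,0,0,0],[0,0,-40,0,0,0]]'; $J '[[0,0,-30,0,0,0],[-35,10,0,0,0,0],[-40,10,0,0,0,0],[-40,10,0,0,0,0],[-40,10,0,0,0,0]]' >/dev/null; $J '[[-40,10,0,0,0,0],[-30,0,0,0,0,0],[0,0,0,0,0,0]]'
python3 - <<'E'
from h import *
d=ctrl.get_image("top");s=ctrl.get_image("scene");f=lambda i:cv2.resize(i,(400,400),interpolation=cv2.INTER_CUBIC)
cv2.imwrite("pics/m8.png",np.hstack([f(d["img"][140:210,365:435,::-1]),f(s["img"][130:210,325:405,::-1])]))
h=cv2.cvtColor(d["img"],cv2.COLOR_RGB2HSV);m=cv2.inRange(h,(5,120,100),(22,255,255));m[:140]=0;m[215:]=0;m[:,:380]=0;m[:,440:]=0
c=max(cv2.findContours(m,0,2)[0],key=cv2.contourArea);r=cv2.minAreaRect(c);p=plane(d,*r[0],140);v=p-N
print(r,p,"shaker",v[0]*np.cos(PSI)+v[1]*np.sin(PSI),-v[0]*np.sin(PSI)+v[1]*np.cos(PSI))
E
```

```text
t: 22.18
ee_pos: [583.4, -318.3, 128.1]
orientation: [2.034, 2.394, -0.0]
ft_force: [2.8, 1.0, -0.8]
width: 14.0
grasp_force: 30.0
t: 22.6
ee_pos: [583.2, -319.1, 128.2]
orientation: [-2.034, -2.394, 0.0]
ft_force: [-0.1, 1.1, -0.2]
width: 43.5
grasp_force: 0.0
t: 23.02
ee_pos: [581.5, -318.0, 211.0]
orientation: [-2.03, -2.389, 0.002]
ft_force: [0.9, -1.4, 0.3]
width: 49.8
grasp_force: 0.0
t: 23.68
ee_pos: [668.4, -538.7, 241.6]
orientation: [2.038, 2.389, -0.002]
ft_force: [-0.3, -0.1, -0.2]
width: 50.1
grasp_force: 0.0
((416.0, 165.0), (4.6031718254089355, 12.494322776794434), 80.53767395019531) [ 580.64800572 -318.35727082  140.        ] shaker -0.30206514971248666 -145.7876925549593
```

View pics/m8.png

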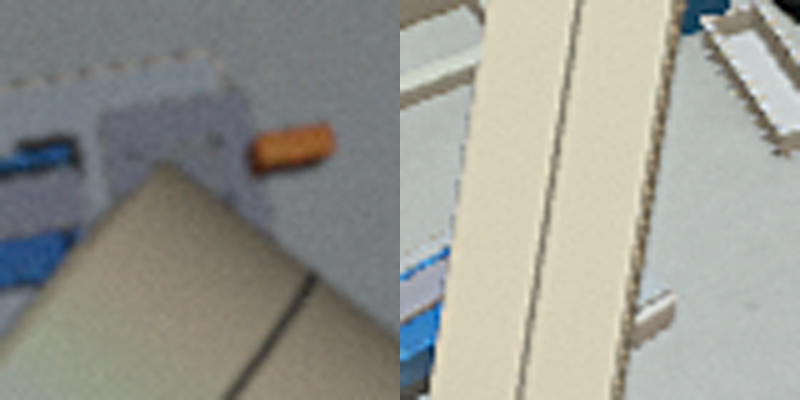

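The clip sits on the stud: its grip is at shaker y -145.8, so the seat is about 1 mm from the stud axis. Now the switch.

```bash
python3 -c "
from h import *
go(sh(-188,50,200),PSI)"
```

```text
at [ 668.5 -534.   241.9] q6 -0.85 tool d [ 421.8 -240.8   42.6] rot [-0.001 -0.001 -0.005] tilt [-0.001  0.001 -1.   ]
```

```bash
J='python3 jog.py'; $J '[[32.4,-18.5,0,0,0,0],[32.4,-18.5,0,0,0,0],[32.4,-18.5,0,0,0,0],[32.4,-18.5,0,0,0,0],[32.4,-18.5,0,0,0,0]]' 0 >/dev/null; $J '[[32.4,-18.5,0,0,0,0],[32.4,-18.5,0,0,0,0],[32.4,-18.5,0,0,0,0],[32.4,-18.5,0,0,0,0],[32.4,-18.5,0,0,0,0]]' >/dev/null;  $J '[[32.4,-18.5,0,0,0,0],[32.4,-18.5,0,0,0,0],[32.4,-18.5,0,0,0,0],[0,0,0,0,0,0]]'; python3 -c "
from h import *
go(sh(-188,50,105),PSI)"
```

```text
t: 24.95
ee_pos: [357.6, -150.8, 242.4]
orientation: [-2.028, -2.392, 0.001]
ft_force: [-0.1, -0.6, -1.3]
width: 0.8
grasp_force: 0.0
at [ 357.6 -150.8  242.4] q6 -0.60 tool d [ -6.6   5.3 137.4] rot [-0.004 -0.004 -0.001] tilt [-0.004  0.003 -1.   ]
```

```bash
J='python3 jog.py'; $J '[[-4,0,35,0,0,0],[-2.5,3,35,0,0,0],[0,0,35,0,0,0],[0,0,30,0,0,0],[0,0,0,0,0,0]]'; python3 -c "
from h import *
go(sh(-119,50,105),PSI)"
```

```text
t: 25.37
ee_pos: [364.3, -159.8, 104.6]
orientation: [-2.028, -2.389, 0.003]
ft_force: [-0.8, 1.4, -0.6]
width: 0.7
grasp_force: 0.0
at [ 364.3 -159.8  104.6] q6 -0.61 tool d [ 4.  68.6 -0.8] rot [-0.007 -0.005 -0.002] tilt [-0.008  0.004 -1.   ]
```

```bash
J='python3 jog.py'; $J '[[3,10,0,0,0,0],[0,10,0,0,0,0],[0,10,0,0,0,0],[0,10,0,0,0,0],[0,10,0,0,0,0]]';  $J '[[0,8,0,0,0,0],[0,6,0,0,0,0],[0,4,0,0,0,0],[0,0,0,0,0,0]]'; python3 -c "
from h import *
go(sh(-119,50,105),PSI)"
```

```text
t: 25.78
ee_pos: [418.6, -151.0, 109.8]
orientation: [2.032, 2.393, 0.001]
ft_force: [-2.5, -0.5, 1.6]
width: 0.2
grasp_force: 1.1
t: 26.12
ee_pos: [434.3, -147.9, 108.2]
orientation: [-2.033, -2.393, 0.001]
ft_force: [-2.7, 0.8, 0.8]
width: 0.8
grasp_force: 1.1
at [ 434.3 -147.9  108.2] q6 -0.52 tool d [ 3.6 -2.3  3.2] rot [-0.002 -0.001 -0.002] tilt [-0.002  0.    -1.   ]
```

```bash
J='python3 jog.py'; $J '[[0,2,2,0,0,0],[0,0,0,0,0,0]]'; $J '[[0,2,0,0,0,0],[0,0,0,0,0,0]]'; $J '[[0,1.5,0,0,0,0],[0,0,0,0,0,0]]'
```

```text
t: 26.28
ee_pos: [434.3, -147.3, 105.6]
orientation: [-2.031, -2.391, 0.003]
ft_force: [-7.0, -1.0, 0.7]
width: 0.5
grasp_force: 3.3
t: 26.45
ee_pos: [434.6, -147.1, 105.5]
orientation: [-2.029, -2.39, 0.007]
ft_force: [-13.7, -5.3, 7.9]
width: 0.3
grasp_force: 6.9
t: 26.62
ee_pos: [434.7, -147.0, 105.4]
orientation: [-2.027, -2.388, 0.009]
ft_force: [-18.1, -7.8, 10.5]
width: 0.3
grasp_force: 9.6
```

At the stop. Back off, lift clear and check.

```bash
J='python3 jog.py'; $J '[[0,-12,0,0,0,0],[0,-20,0,0,0,0],[0,-15,0,0,0,0],[0,0,-30,0,0,0],[0,0,-40,0,0,0]]'; $J '[[0,0,-40,0,0,0],[-35,0,-20,0,0,0],[-40,0,0,0,0,0],[-40,0,0,0,0,0],[-40,0,0,0,0,0]]' >/dev/null;  $J '[[-40,0,0,0,0,0],[-40,0,0,0,0,0],[-40,0,0,0,0,0],[-40,0,0,0,0,0],[-40,0,0,0,0,0]]' >/dev/null; $J '[[-30,0,0,0,0,0],[0,0,0,0,0,0],[0,0,0,0,0,0]]'
python3 - <<'E'
from h import *
d=ctrl.get_image("top");cv2.imwrite("pics/t9.png",cv2.resize(d["img"][135:275,295:495,::-1],None,fx=4,fy=4,interpolation=cv2.INTER_CUBIC))
h=cv2.cvtColor(d["img"],cv2.COLOR_RGB2HSV);m=cv2.inRange(h,(0,150,90),(5,255,255));m[:205]=0;m[250:]=0;m[:,:335]=0;m[:,:365]=m[:,:365];m[:,365:]=0
c=cv2.findContours(m,0,2)[0];r=cv2.minEnclosingCircle(max(c,key=cv2.contourArea));print(r);v=plane(d,*r[0],97)-N;print("ball shaker",v[0]*np.cos(PSI)+v[1]*np.sin(PSI))
E
```

```text
t: 27.03
ee_pos: [390.8, -154.1, 174.7]
orientation: [-2.032, -2.388, 0.003]
ft_force: [0.5, -0.1, -0.1]
width: 0.5
grasp_force: 0.0
t: 28.12
ee_pos: [455.3, -535.9, 235.3]
orientation: [-2.037, -2.392, -0.001]
ft_force: [0.5, -0.3, -0.0]
width: 0.6
grasp_force: 0.0
((345.0, 219.25), 4.250100135803223)
ball shaker -97.4789098668373
```

View pics/t9.png

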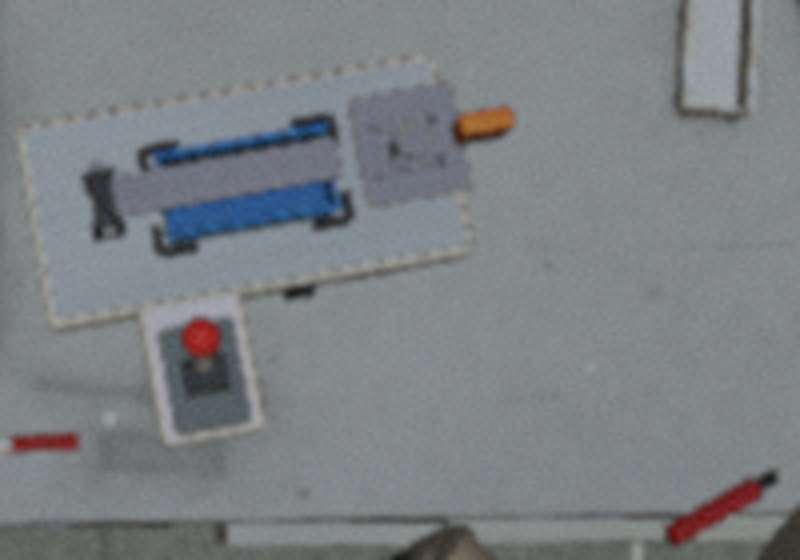

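The tray, bar and clip are all in place and the ball has swung over. It measures about 38 mm of the expected 43 mm, so I'll check it more precisely.

Run:
```python
from h import *
d=ctrl.get_image("top");s=ctrl.get_image("scene")
def cen(im,b):
    c=im[b[1]:b[3],b[0]:b[2]].astype(float);w=np.clip(c[...,0]-c[...,1]-25,0,60);y,x=np.mgrid[b[1]:b[3],b[0]:b[2]];return np.array([(x*w).sum(),(y*w).sum()])/w.sum(),(w>30).sum()
t0=cv2.imread("pics/top0.png")[...,::-1];s0=cv2.imread("pics/s1full.png")[...,::-1]
a0,_=cen(t0,(338,223,358,246));a1,n=cen(d["img"],(335,208,356,232));print(a0,a1,n)
b0,m0=cen(s0,(340,210,358,228));b1,m1=cen(s["img"],(330,195,358,220));print(b0,b1,m0,m1)
f=lambda p:(round(float((p-N)[0]*np.cos(PSI)+(p-N)[1]*np.sin(PSI)),1),round(float(-(p-N)[0]*np.sin(PSI)+(p-N)[1]*np.cos(PSI)),1),round(float(p[2]),1))
print("top plane",f(plane(d,*a0,97)),f(plane(d,*a1,97)))
if m1>20: print("tri",f(tri(d,a0,s,b0)[0]),f(tri(d,a1,s,b1)[0]))
```

```text
[347.78782816 234.30548926] [344.87783505 219.0871134 ] 66
[349.28981636 219.0263773 ] [nan nan] 50 0
top plane (-136.0, 49.3, 97.0) (-97.0, 49.4, 97.0)<stdin>:4: RuntimeWarning: invalid value encountered in divide
```

```bash
J='python3 jog.py'; $J '[[0,-38,-8,0,0,0],[0,-38,-8,0,0,0],[0,-38,-8,0,0,0],[0,-38,-8,0,0,0],[0,-38,-8,0,0,0]]' >/dev/null;$J '[[0,-38,-8,0,0,0],[0,-38,-8,0,0,0],[0,-38,0,0,0,0],[0,-38,0,0,0,0],[0,-38,0,0,0,0]]' >/dev/null; $J '[[0,-38,0,0,0,0],[0,-38,0,0,0,0],[0,-38,0,0,0,0],[0,-38,0,0,0,0],[0,-38,0,0,0,0]]'
python3 - <<'E'
from h import *
d=ctrl.get_image("top");s=ctrl.get_image("scene")
def cen(im,b):
    c=im[b[1]:b[3],b[0]:b[2]].astype(float);w=np.clip(c[...,0]-c[...,1]-25,0,60);y,x=np.mgrid[b[1]:b[3],b[0]:b[2]];return np.array([(x*w).sum(),(y*w).sum()])/max(w.sum(),1),(w>30).sum()
a0=(347.8,234.3);b0=(349.3,219.0)
a1,n=cen(d["img"],(335,208,356,232));b1,m=cen(s["img"],(325,195,352,220));print(a1,n,b1,m)
f=lambda p:(round(float((p-N)[0]*np.cos(PSI)+(p-N)[1]*np.sin(PSI)),1),round(float(-(p-N)[0]*np.sin(PSI)+(p-N)[1]*np.cos(PSI)),1),round(float(p[2]),1))
if m>10:
  for z in(97,):print("scene plane",f(plane(s,*b0,z)),f(plane(s,*b1,z)))
  print("tri",f(tri(d,a0,s,b0)[0]),f(tri(d,a1,s,b1)[0]))
E
```

```text
t: 29.52
ee_pos: [-107.5, -625.8, 292.9]
orientation: [2.032, 2.395, -0.0]
ft_force: [-1.0, -1.2, 0.7]
width: 0.5
grasp_force: 0.0
[344.89247592 219.0799271 ] 66 [340.98998927 211.09831963] 45
scene plane (-133.9, 48.0, 97.0) (-94.9, 49.0, 97.0)
tri (-136.1, 49.7, 100.7) (-96.9, 50.0, 99.7)
```

Both views give about 39 mm of swing, or roughly 0.9 rad. That's near the limit, so I'll push once more to make sure.

```bash
J='python3 jog.py'; $J '[[0,38,0,0,0,0],[0,38,0,0,0,0],[0,38,0,0,0,0],[0,38,0,0,0,0],[0,38,0,0,0,0]]' >/dev/null;$J '[[0,38,0,0,0,0],[0,38,0,0,0,0],[0,38,0,0,0,0],[0,38,0,0,0,0],[0,38,0,0,0,0]]' >/dev/null; $J '[[0,38,0,0,0,0],[0,38,0,0,0,0],[0,0,0,0,0,0]]'; python3 -c "
from h import *
go(sh(-160,50,200),PSI)"
```

```text
t: 30.7
ee_pos: [349.9, -549.8, 292.6]
orientation: [2.026, 2.398, 0.003]
ft_force: [-0.7, 0.4, -0.0]
width: 0.6
grasp_force: 0.0
at [ 349.9 -549.8  292.6] q6 -1.19 tool d [385.9 106.9  92.7] rot [0.003 0.001 0.003] tilt [ 0.003 -0.    -1.   ]
```

```bash
J='python3 jog.py'; $J '[[35,9.7,0,0,0,0],[35,9.7,0,0,0,0],[35,9.7,0,0,0,0],[35,9.7,0,0,0,0],[35,9.7,0,0,0,0]]' >/dev/null; $J '[[35,9.7,0,0,0,0],[35,9.7,0,0,0,0],[35,9.7,15,0,0,0],[35,9.7,15,0,0,0],[35,9.7,15,0,0,0]]' >/dev/null; $J '[[36,9.7,18,0,0,0],[0,0,15,0,0,0],[0,0,15,0,0,0],[0,0,0,0,0,0]]'; python3 -c "
from h import *
go(sh(-160,50,110),PSI)"
```

```text
t: 31.87
ee_pos: [384.0, -152.5, 197.5]
orientation: [-2.028, -2.394, 0.002]
ft_force: [-0.8, -0.2, 0.6]
width: 0.4
grasp_force: 0.0
at [ 384.  -152.5  197.5] q6 -0.57 tool d [-0.3  7.3 87.5] rot [-0.003 -0.002  0.   ] tilt [-0.004  0.002 -1.   ]
```

```bash
J='python3 jog.py'; $J '[[0,0,35,0,0,0],[0,0,35,0,0,0],[0,0,17,0,0,0],[0,10,0,0,0,0],[0,15,0,0,0,0]]'; $J '[[0,15,0,0,0,0],[0,5,0,0,0,0],[0,0,0,0,0,0]]'; $J '[[0,3,0,0,0,0],[0,0,0,0,0,0]]'; $J '[[0,3,0,0,0,0],[0,0,0,0,0,0]]';$J '[[0,3,0,0,0,0],[0,0,0,0,0,0]]'
```

```text
t: 32.28
ee_pos: [409.8, -150.5, 112.4]
orientation: [-2.034, -2.391, 0.001]
ft_force: [-0.2, -0.4, 0.0]
width: 0.4
grasp_force: 0.0
t: 32.53
ee_pos: [432.8, -147.9, 113.9]
orientation: [2.031, 2.392, 0.002]
ft_force: [-0.4, -1.2, -0.4]
width: 0.6
grasp_force: 0.0
t: 32.7
ee_pos: [433.5, -147.3, 113.0]
orientation: [2.034, 2.393, 0.0]
ft_force: [0.6, -0.5, 0.0]
width: 0.4
grasp_force: 0.0
t: 32.87
ee_pos: [434.8, -146.7, 112.4]
orientation: [-2.032, -2.392, 0.003]
ft_force: [-6.0, -2.0, 6.1]
width: 0.5
grasp_force: 3.1
t: 33.03
ee_pos: [435.3, -146.5, 112.2]
orientation: [-2.029, -2.39, 0.008]
ft_force: [-14.6, -6.4, 13.6]
width: 0.6
grasp_force: 8.8
```

Contact is immediately stiff at the same place, so the lever is against its stop. Retreat and hand in.

```bash
J='python3 jog.py'; $J '[[0,-12,0,0,0,0],[0,-20,0,0,0,0],[0,-15,0,0,0,0],[0,0,-30,0,0,0],[0,0,-40,0,0,0]]' >/dev/null; $J '[[0,0,-40,0,0,0],[-30,0,-10,0,0,0],[-30,0,0,0,0,0],[-20,0,0,0,0,0],[0,0,0,0,0,0]]'; $J '[[0,0,0,0,0,0],[0,0,0,0,0,0],[0,0,0,0,0,0]]'; python3 -c "
from workcell import ctrl
print(ctrl.close_job())"
```

```text
t: 33.87
ee_pos: [406.7, -235.8, 233.2]
orientation: [2.035, 2.389, 0.0]
ft_force: [-0.0, -0.1, 0.0]
width: 0.7
grasp_force: 0.0
t: 34.12
ee_pos: [405.2, -231.7, 231.8]
orientation: [-2.033, -2.393, 0.0]
ft_force: [-0.8, 0.3, -0.6]
width: 0.6
grasp_force: 0.0
the job is handed in; nothing more can be done
None
```

I handed the job in at about 34 s with the tray in the nest, the bar closed, the clip snapped onto the stud and released, and the switch then pushed to its stop; no verdict came back, and the cameras put the switch at only about 0.9 rad against the 0.85 limit.

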